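# Tip the phone carton into the scan outline and trigger the scan

### The job

Push the tall standing phone carton over with a gentle push near its top so that it falls onto its broad face and lies flat, wholly inside the taped outline on the scan mat; then press the scan button fully down and let it go. Use only the fingertips or the outside of the fingers: do not lift or carry the carton, do not press the button before the carton is lying flat, and leave the small carton and everything else on the table undisturbed.

Things in the scene. Friction and masses are not known exactly. Their poses are not given: they have to be found in the camera images.
- zone (a point): Centre of the white taped outline on the black rubber scan mat, on the mat's top, 4 mm above the table. The outline is 150 mm along this point's x (roughly away from the robot) and 280 mm along its y (roughly to the left), over the outer edges of the 6 mm wide tape, which adds no height.
- station: The fixed scan mat, 190 x 380 x 4 mm, turned up to 0.3 rad; origin under its middle, axes as the outline's. Beyond it a hand scanner is clamped to a fixed post: its foot spans x = 180 to 250 mm and y = -50 to 50 mm, its nose (56 mm wide) reaches back to x = 100 mm at 140 to 170 mm height; its top is about 235 mm high.
- carton: Phone carton, brown card, bar label on both broad faces: 80 wide (x), 45 thick (y), 160 mm tall (z), 0.2 to 0.4 kg. Origin: centre of underside. It stands across one end line (either end), broad faces along the outline's length within 0.1 rad. Pushed near the top, square to its outer face, it tips over its inner foot edge (10 to 30 mm inside the outline), sliding little, and falls by itself after 16 degrees.
- carton_center (a point): Middle of the phone carton (80 mm above its underside as it stands; 26 mm above the table when it lies on its broad face on the mat).
- carton_corner0 (a point): One corner of the phone carton, at half its thickness. Corners 0 and 1 are at the foot as built (x = -40 and +40 mm), 2 and 3 at the top (x = -40 and +40 mm, 160 mm above the foot).
- carton_corner1 (a point): One corner of the phone carton, at half its thickness. Corners 0 and 1 are at the foot as built (x = -40 and +40 mm), 2 and 3 at the top (x = -40 and +40 mm, 160 mm above the foot).
- carton_corner2 (a point): One corner of the phone carton, at half its thickness. Corners 0 and 1 are at the foot as built (x = -40 and +40 mm), 2 and 3 at the top (x = -40 and +40 mm, 160 mm above the foot).
- carton_corner3 (a point): One corner of the phone carton, at half its thickness. Corners 0 and 1 are at the foot as built (x = -40 and +40 mm), 2 and 3 at the top (x = -40 and +40 mm, 160 mm above the foot).
- small_carton: Must stay where it is. Small nearly cubic cardboard carton, 70 x 60 x 70 mm, standing at the other end of the outline. Origin: centre of its underside.
- scan_button (a joint): Travel of the scan button: 0 up, 0.006 m fully down; a spring brings it back up; fully down takes 5 N. It counts as pressed beyond 0.0045 m.
- scan_button_top (a point): Centre of the top of the scan button, a black round push button 32 mm across, in a low round grey housing (48 mm across, 12 mm tall; the button top stands 22 mm above the table), fixed to the table, to the robot's left or right of the mat and nearer the robot. It is pressed straight down.
- screw_jar: Must stay where it is. Closed clear-whitish jar with a metal cap, 52 mm across, 65 mm tall, on the other side of the mat from the button. Origin: centre of its underside.
- cleaner_bottle: Must stay where it is. Blue standing bottle, 56 mm across, 150 mm tall, beyond the mat on the left. Origin: centre of its underside.
- tape_roll: Must stay where it is. Paper-coloured roll core lying flat, 90 mm across, 24 mm tall, beyond the mat on the right. Origin: centre of its underside.
- phone_frame: Must stay where it is. Black phone frame lying flat, 148 x 72 x 7 mm, on the left. Origin: centre of its underside.
- screwdriver: Must stay where it is. Screwdriver lying on the table on the right, 170 mm long, along its x. Origin: at the underside, near its middle.
Not all that is in view belongs to the job. Several things look just like the carton: the one meant starts farthest from the robot's base.

How it is judged:
By the outcome, as a careful person would: the job done as asked, in the order asked, and still so for the second after the job is handed in, with the robot touching nothing.
It also fails if it takes over 45 s, if anything falls off the work surface, if the arm or the gripper's body presses on something with over 40 N, if the wrist force passes 120 N, or if a joint passes its speed limit or range.

### The arm

A 7-joint arm with a two-finger parallel gripper is mounted at the origin on the work surface. World frame = base frame: x ahead of the robot, y to its left, z up, the work surface at z = 0. Lengths are in mm, angles in rad, forces in N, time in s.
With the tool pointing down it reaches from about 400 to 875 mm from the base axis. Payload 4.4 kg.
Tool frame: the origin (TCP) lies midway between the tips of the shut fingers; the grasp point (between the pads) lies 19 mm behind it; z points along the fingers, y is the line along which they close (so a half turn about z gives the same grasp; the last joint's range is limited). The gripper opens to 85 mm and grips with 20 to 120 N. Pads are 22 mm wide; open, the fingers measure 114 mm over their backs; the gripper's body (76 mm by 85 mm) begins 54 mm behind the grasp point. The pads swing forward as they close: fully open they stand 13 mm farther back than shut.
Start: joints at [-1.3, 0.628, 0.038, 1.517, -0.027, 0.996, -0.02], TCP at [214.781, 613.504, 231.313] pointing down, gripper open.
Joint ranges: [-3.06, 3.06], [-0.37, 2.12], [-1.25, 1.32], [0.18, 2.47], [-1.1, 4.24], [0.23, 1.98], [-2.94, 2.94]. Speed limits (rad/s): [2.57, 2.57, 3.14, 3.14, 3.14, 3.14, 3.14].

### API

Orientations are given as [roll, pitch, yaw] about the fixed x, y, z axes, in that order (R = Rz(yaw) Ry(pitch) Rx(roll)).
In Python, from cell import telemetry, eyes, ctrl, finder gives the robot as it stands.
- The arm moves only by the tool move_arm, never from a script. Its argument "steps" is a list of rows, each a list of 7 numbers: the turn, a rotation vector about the world's x, y, z in degrees, then the shift along the world's x, y, z in m, then the finger opening in m, from 0 to 0.0854. A call has 1 to 5 rows; each row shifts and turns the commanded pose from where the row before left it; what a row does not reach is not made up. A row lasts 1/10 s, in which the tool goes at most 50 mm and 8.59 degrees, less where a joint would pass 70% of its speed; a pose out of reach is approached as far as the arm can. A call with a gripper value outside its range is refused whole. The fingers move at their own pace and stop on an object; the grip force is fixed at half the most. Time passes only in rows, so rows that do not move let the fingers close. It gives the time, the measured TCP pose, the force, the opening and the grip force at its end, in the units of the state.
- telemetry.read_state(): the state, without advancing time (a new reading comes with each control period).
- eyes.get_image(name): name is "side" or "top"; returns (picture, depth): 480x640x3 uint8, blue, green, red; 480x640 float32, mm along the optical axis (not along the pixel's ray), 0 where there is no reading.
- eyes.calibration(name): a dict with "fx", "fy", "cx", "cy" (pixels), "position" and "attitude" of the camera in the world. Camera axes: x right, y down, z forward; pixel columns grow to the right and rows downward; lengths in mm; the calibration is good to about 2 mm. A picture is of the moment at which its call begins. calibration takes no time and is no camera call.
- ctrl.finish_job(): hands the job in; it is judged then, once.
Trained networks look in the newest picture that a camera, given by its name, has taken for a name from the list of things; names that differ only in an ending like _2 or _b are one class to them, and where a whole thing is asked for, a point or a joint stands for the part that bears it (a point fixed in the world has none). Each returns a list of dicts, best first, with "confidence" (0 to 1); they miss things now and then, are a little off and sometimes report something else, mostly with a low value. They report only what shows in the picture. A call takes as long as a camera call. They do not tell look-alikes from the thing itself.
- finder.boxes_of(camera, name): "location" ([x, y, z] in mm, in the coordinates of the camera as it stood for that picture, good to about 4 mm: the middle of the surface that is visible of it).
- finder.cut_out(camera, name): "mask" (480x640 bool, what is visible of it).
- finder.pinpoint(camera, name): "location" ([x, y, z] in mm, in the coordinates of the camera as it stood for that picture, good to about 4 mm: a listed point, or the origin of a listed thing).
The state is a dict: "clock": time; "qpos": joint angles; "qd": joint speeds; "tau": joint torques, N m; "eef_pos": TCP position; "tool_rot": TCP orientation; "force": force on the tool from outside, world axes, zero at the start; "torque": the same for the moment, N m; "width": finger opening in mm; "gripper_force": force on a finger pad.
Only numpy, scipy, OpenCV 4.12 (cv2) and the standard library are available. Lean on these libraries where they do the work, as an engineer would, in place of code of your own. Each camera call takes 0.05 s, during which the arm holds its last target. There are 200 camera calls.

## Working session

There is one attempt and no reset: what is moved stays moved. The work goes in short steps, Python scripts to look and compute and a tool call to move; the robot and the scene stay as the last step left them, time stands still between calls to the robot, and variables do not carry over. Pictures are saved under pics/ and viewed, at most 10 in all, crops included, and the job is handed in when it is done.

Besides the shell and the picture viewer there is one more tool, called as name(argument=value, ...), one argument or row to a line, values as JSON. move_arm: Moves the arm, as the interface text tells. Its arguments: {"type":"object","properties":{"steps":{"type":"array"}},"required":["steps"]}

```bash
mkdir -p pics; cat > h.py <<'E'
import numpy as np, cv2
from scipy.spatial.transform import Rotation as R
from cell import telemetry, eyes, ctrl, finder
def cam(n):
    c=eyes.calibration(n); a=np.array(c["attitude"],float)
    M=a if a.shape==(3,3) else (R.from_euler('xyz',a).as_matrix() if a.size==3 else None)
    return c,M,np.array(c["position"],float)
def w(n,p):
    c,M,t=cam(n); return M@np.array(p,float)+t
def px(n,P):
    c,M,t=cam(n); q=M.T@(np.array(P,float)-t); return [c["fx"]*q[0]/q[2]+c["cx"],c["fy"]*q[1]/q[2]+c["cy"]]
E
python3 - <<'E'
from h import *
for n in("side","top"):
    im,d=eyes.get_image(n); cv2.imwrite(f"pics/{n}0.png",im); print(n,eyes.calibration(n))
    for k in ["zone","station","carton","carton_center","carton_corner2","carton_corner3","small_carton","scan_button_top","screw_jar"]:
        for r in finder.pinpoint(n,k)[:4]: print(k,round(r["confidence"],2),w(n,r["location"]).round(0))
s=telemetry.read_state();print(s["clock"],s["eef_pos"],s["tool_rot"])
E
```

```text
side {'fx': 484.2662281023199, 'fy': 484.2662281023199, 'cx': 319.0868931255619, 'cy': 234.10150908831343, 'position': array([ 362.40173043, -756.60672761,  965.41726086]), 'attitude': array([-2.3768954 , -0.00911744, -0.1322434 ])}
zone 0.62 [528. -43.   3.]
station 0.75 [531. -41.  -5.]
carton 0.85 [545. 106.   6.]
carton 0.64 [274. 268.  -1.]
carton 0.59 [333.  92.  -2.]
carton 0.56 [ 333. -121.    2.]
carton_center 0.92 [ 333. -119.   77.]
carton_center 0.87 [544. 110.  83.]
carton_center 0.83 [268. 267.  83.]
carton_center 0.67 [334.  94.  79.]
carton_corner2 0.93 [291.  84.  -0.]
carton_corner2 0.93 [ 356. -152.   -2.]
carton_corner2 0.92 [294.  83. 162.]
carton_corner2 0.91 [ 358. -152.  161.]
carton_corner3 0.93 [291.  84.  -0.]
carton_corner3 0.93 [ 356. -152.   -2.]
carton_corner3 0.92 [294.  83. 162.]
carton_corner3 0.91 [ 358. -152.  161.]
small_carton 0.76 [ 517. -194.    5.]
small_carton 0.54 [547. 109.  80.]
scan_button_top 0.62 [ 409. -333.   22.]
screw_jar 0.57 [411. 333.  -0.]
screw_jar 0.43 [684. 369.   4.]
top {'fx': 614.3703592977909, 'fy': 614.3703592977909, 'cx
[... 282 characters left out ...]
35.  97.   3.]
carton 0.59 [ 340. -118.    2.]
carton_center 0.95 [274. 268.  83.]
carton_center 0.92 [ 336. -119.   79.]
carton_center 0.73 [550. 108.  82.]
carton_center 0.59 [333.  96.  79.]
carton_corner2 0.95 [372. 106. 161.]
carton_corner2 0.95 [312. -85.  -2.]
carton_corner2 0.92 [252. 235. 161.]
carton_corner2 0.92 [ 361. -150.  160.]
carton_corner3 0.95 [372. 106. 161.]
carton_corner3 0.95 [312. -85.  -2.]
carton_corner3 0.92 [252. 235. 161.]
carton_corner3 0.92 [ 361. -150.  160.]
small_carton 0.76 [ 519. -188.    3.]
scan_button_top 0.7 [ 412. -332.   25.]
screw_jar 0.57 [415. 332.   3.]
1.0 [214.77833584 613.51844507 231.31427284] [ 3.14155338e+00 -5.03523501e-05  2.80479584e+00]
```

View pics/top0.png

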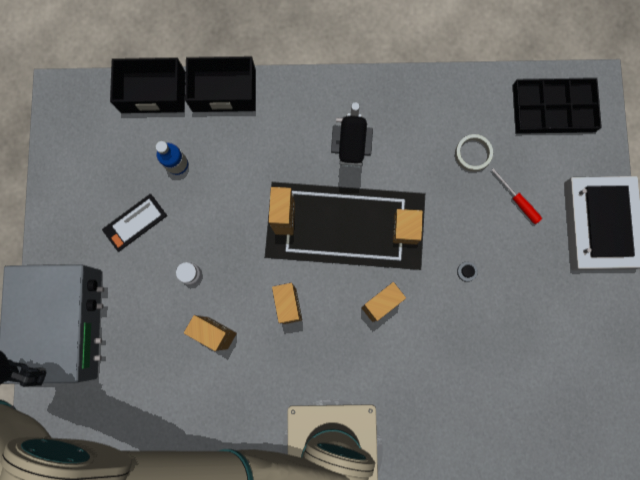

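View pics/side0.png

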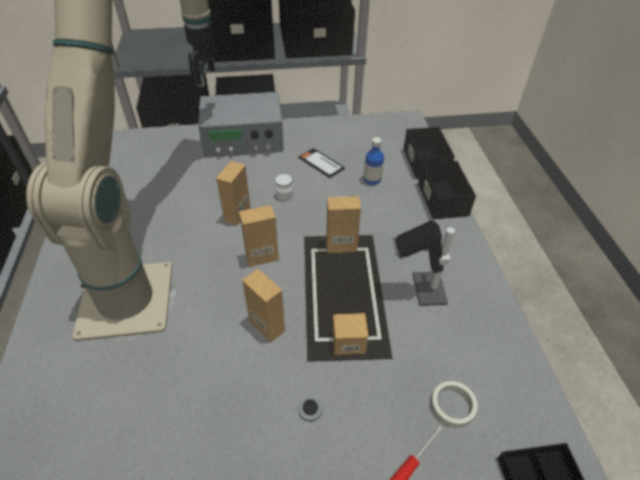

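```bash
python3 - <<'E'
from h import *
n="top"; im,d=eyes.get_image(n); c,M,t=cam(n)
v,u=np.mgrid[0:480,0:640]
P=np.stack([(u-c["cx"])/c["fx"]*d,(v-c["cy"])/c["fy"]*d,d],-1)@M.T+t
def rect(m,name):
    Q=P[m][:,:2].astype(np.float32); (ce,sz,a)=cv2.minAreaRect(Q); print(name,len(Q),ce,sz,a); print(cv2.boxPoints((ce,sz,a)).round(0).tolist())
z=P[...,2]
rect((d>0)&(abs(z-160)<8)&(abs(P[...,0]-550)<70)&(abs(P[...,1]-108)<60),"cartontop")
rect((d>0)&(abs(z-70)<6)&(abs(P[...,0]-518)<50)&(abs(P[...,1]+190)<50),"small")
g=im.min(2); 
tp=(g>150)&(abs(z-4)<10)&(abs(P[...,0]-532)<110)&(abs(P[...,1]+40)<170)
k,l,st,_=cv2.connectedComponentsWithStats(tp.astype(np.uint8))
for i in range(1,k):
    if st[i,4]>60: rect(l==i,"tape")
E
```

```text
cartontop 698 (548.6388549804688, 106.84703826904297) (45.63644790649414, 81.41521453857422) 86.59175872802734
[[507.0, 86.0], [588.0, 82.0], [591.0, 127.0], [509.0, 132.0]]
small 558 (517.095458984375, -186.6766357421875) (60.51385498046875, 71.13033294677734) 85.44268798828125
[[479.0, -214.0], [550.0, -220.0], [555.0, -159.0], [484.0, -154.0]]
tape 110 (606.1530151367188, -0.17876434326171875) (172.49667358398438, 6.508121967315674) 84.56847381591797
[[595.0, -86.0], [601.0, -86.0], [618.0, 85.0], [611.0, 86.0]]
tape 79 (591.6478881835938, -139.20828247070312) (96.6111068725586, 21.491971969604492) 74.38050079345703
[[568.0, -183.0], [589.0, -189.0], [615.0, -96.0], [594.0, -90.0]]
tape 217 (463.7691955566406, -34.33515930175781) (277.37322998046875, 29.19057846069336) 87.75376892089844
[[444.0, -172.0], [473.0, -173.0], [484.0, 104.0], [455.0, 105.0]]
```

The top view shows the target carton at about (281,210), across the left end of the outline. The small carton is at (408,226) and the button at (467,271). The side view agrees: target carton at (343,225), button at (310,408). The target is at about (549,107), broad faces square to y within 0.06 rad. I'll go to a standoff on its outer side with the fingers shut.

move_arm(
  steps=[
    [0,0,1.4,0.028,-0.036,0,0],
    [0,0,1.4,0.028,-0.036,0,0],
    [0,0,1.4,0.028,-0.036,0,0],
    [0,0,1.4,0.028,-0.036,0,0],
    [0,0,1.4,0.028,-0.036,0,0],
  ],
)

```text
clock: 1.55
eef_pos: [355.7, 432.1, 231.5]
tool_rot: [3.141, 0.0, 2.928]
force: [1.2, 1.0, 0.7]
width: 12.1
gripper_force: 0.0
```

move_arm(
  steps=[
    [0,0,1.4,0.028,-0.036,0,0],
    [0,0,1.4,0.028,-0.036,0,0],
    [0,0,1.4,0.028,-0.036,0,0],
    [0,0,1.4,0.028,-0.036,0,0],
    [0,0,1.4,0.028,-0.036,0,0],
  ],
)

```text
clock: 2.05
eef_pos: [495.8, 252.0, 231.6]
tool_rot: [3.141, 0.0, 3.05]
force: [0.8, 0.2, -0.2]
width: 0.1
gripper_force: 0.0
```

move_arm(
  steps=[
    [0,0,1.7,0.028,-0.033,0,0],
    [0,0,0,0.029,-0.034,0,0],
    [0,0,0,0,0,-0.044,0],
    [0,0,0,0,0,-0.044,0],
    [0,0,0,0,0,0,0],
  ],
)

```text
clock: 2.55
eef_pos: [547.7, 184.6, 138.3]
tool_rot: [-3.137, -0.011, 3.078]
force: [-0.2, -0.5, -0.9]
width: 0.1
gripper_force: 0.0
```

```bash
python3 - <<'E'
from h import *
im,d=eyes.get_image("side"); s=telemetry.read_state(); print(s["eef_pos"],s["tool_rot"],s["clock"])
x,y=map(int,px("side",[549,107,80])); print(x,y)
cv2.imwrite("pics/s1.png",cv2.resize(im[y-130:y+130,x-170:x+170],None,fx=2,fy=2))
E
```

```text
[549.78392931 185.76641003 141.30868203] [-3.13919816 -0.00574149  3.07873199] 2.6
343 225
```

View pics/s1.png

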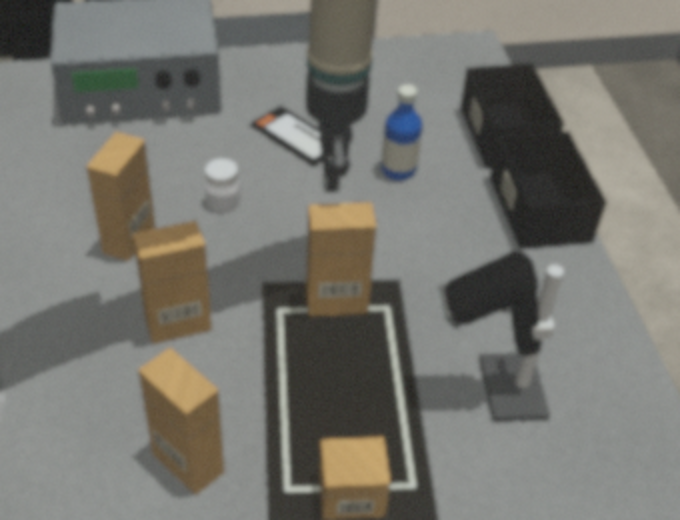

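The fingers (crop 333,170) are behind the carton and centred on it (341,260). I'll approach, then push slowly.

move_arm(
  steps=[
    [0,0,0,0.001,-0.015,0.003,0],
    [0,0,0,0,-0.012,0,0],
    [0,0,0,0,-0.008,0,0],
    [0,0,0,-0.0005,-0.008,0,0],
    [0,0,0,-0.0005,-0.008,0,0],
  ],
)

```text
clock: 3.1
eef_pos: [552.2, 134.9, 147.2]
tool_rot: [3.141, 0.001, 3.078]
force: [-0.1, 1.3, 1.1]
width: 0.5
gripper_force: 0.2
```

move_arm(
  steps=[
    [0,0,0,-0.0005,-0.008,0,0],
    [0,0,0,-0.0005,-0.008,0,0],
    [0,0,0,-0.0005,-0.008,0,0],
  ],
)

```text
clock: 3.4
eef_pos: [550.1, 110.9, 146.3]
tool_rot: [-3.142, -0.0, 3.079]
force: [-0.2, -0.1, -0.2]
width: -0.2
gripper_force: 0.1
```

```bash
cat > look.py <<'E'
from h import *
import sys
im,d=eyes.get_image("side"); s=telemetry.read_state(); print(s["eef_pos"],s["force"],s["clock"])
cv2.imwrite("pics/"+sys.argv[1],cv2.resize(im[95:365,190:490],None,fx=2,fy=2))
E
python3 look.py s2.png
```

```text
[550.0607577  108.85565184 146.18754122] [-0.71763332 -0.86367779 -0.02019811] 3.45
```

View pics/s2.png

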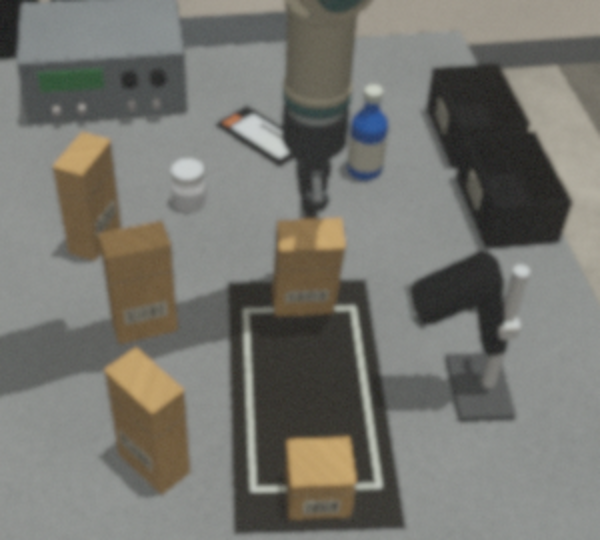

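The carton (308,265) is tilting inward with its foot still on the end line, so I'll keep pushing.

move_arm(
  steps=[
    [0,0,0,-0.0005,-0.008,0,0],
    [0,0,0,-0.0005,-0.008,0,0],
    [0,0,0,-0.0005,-0.008,0,0],
    [0,0,0,-0.0005,-0.006,0,0],
    [0,0,0,0,0,0,0],
  ],
)

```text
clock: 3.95
eef_pos: [548.2, 80.1, 146.3]
tool_rot: [-3.141, -0.0, 3.077]
force: [-0.1, 0.6, -0.7]
width: -0.5
gripper_force: 0.0
```

move_arm(
  steps=[
    [0,0,0,0,0,0,0],
    [0,0,0,0,0,0,0],
    [0,0,0,0,0,0,0],
    [0,0,0,0,0,0,0],
    [0,0,0,0,0,0,0],
  ],
)

```text
clock: 4.45
eef_pos: [548.3, 81.7, 146.3]
tool_rot: [3.142, 0.0, 3.079]
force: [-0.4, 0.3, 0.1]
width: 0.0
gripper_force: 0.0
```

```bash
python3 look.py s3.png
```

```text
[548.27220526  81.66237019 146.31195246] [-0.90620545 -0.34627606 -0.97520847] 4.5
```

View pics/s3.png

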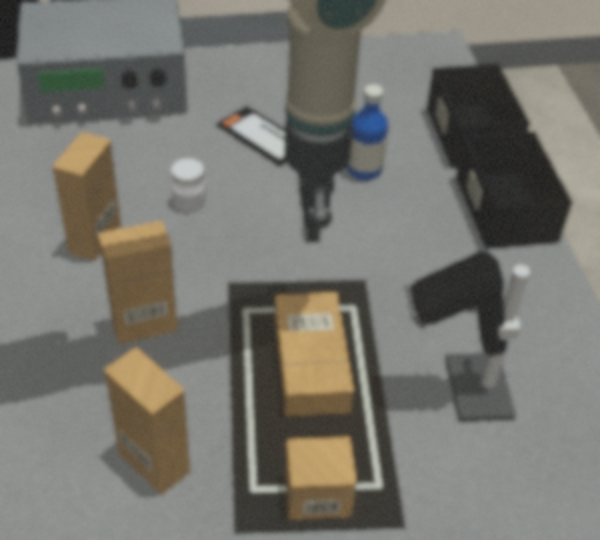

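The carton lies flat inside the outline at (313,352), clear of the small carton. I'll lift off, head for the button and check with the top camera on the way.

move_arm(
  steps=[
    [0,0,0,0,0,0.04,0],
    [0,0,0,0,0,0.04,0],
    [0,0,0,-0.012,-0.038,0.02,0],
    [0,0,0,-0.014,-0.042,0,0],
    [0,0,0,-0.014,-0.042,0,0],
  ],
)

```text
clock: 5.0
eef_pos: [508.3, -41.5, 247.3]
tool_rot: [-3.142, 0.002, 3.08]
force: [-0.1, -1.1, -1.0]
width: -0.0
gripper_force: 0.0
```

move_arm(
  steps=[
    [0,0,0,-0.014,-0.042,0,0],
    [0,0,0,-0.014,-0.042,0,0],
    [0,0,0,-0.014,-0.042,0,0],
    [0,0,0,-0.014,-0.042,0,0],
    [0,0,0,-0.014,-0.042,0,0],
  ],
)

```text
clock: 5.5
eef_pos: [437.6, -252.0, 246.5]
tool_rot: [-3.141, 0.0, 3.079]
force: [-0.5, 0.6, -0.4]
width: 0.1
gripper_force: 0.0
```

move_arm(
  steps=[
    [0,0,0,-0.014,-0.042,0,0],
    [0,0,0,-0.012,-0.04,0,0],
    [0,0,0,0,0,-0.04,0],
    [0,0,0,0,0,-0.04,0],
    [0,0,0,0,0,0,0],
  ],
)

```text
clock: 6.0
eef_pos: [409.0, -330.4, 162.2]
tool_rot: [3.136, -0.009, 3.078]
force: [-1.4, 1.0, -0.1]
width: 0.1
gripper_force: 0.0
```

```bash
python3 - <<'E'
from h import *
n="top"; im,d=eyes.get_image(n); c,M,t=cam(n); cv2.imwrite("pics/t4.png",im)
v,u=np.mgrid[0:480,0:640]
P=np.stack([(u-c["cx"])/c["fx"]*d,(v-c["cy"])/c["fy"]*d,d],-1)@M.T+t
m=(d>0)&(abs(P[...,2]-49)<7)&(abs(P[...,0]-540)<90)&(P[...,1]>-140)&(P[...,1]<140)
r=cv2.minAreaRect(P[m][:,:2].astype(np.float32)); print(r, cv2.boxPoints(r).round(), P[m][:,2].mean(),P[m][:,2].std())
eyes.get_image("side")
for k in("top","side"):
    for q in finder.pinpoint(k,"scan_button_top")[:2]: print(k,q["confidence"],w(k,q["location"]))
s=telemetry.read_state(); print(s["eef_pos"],s["clock"])
E
```

```text
((542.0284423828125, 2.8699874877929688), (159.9278564453125, 81.17575073242188), 85.93743896484375) [[496. -74.]
 [577. -80.]
 [588.  80.]
 [507.  86.]] 49.14937878565893 2.8941094141931316
top 0.43 [ 410.27747689 -331.33743751   22.99578581]
side 0.74 [ 404.30577111 -334.07920173   19.41618726]
side 0.41 [496.15325003 -69.31913924  26.8330548 ]
[ 413.61566429 -333.08029371  168.16401968] 6.2
```

View pics/t4.png

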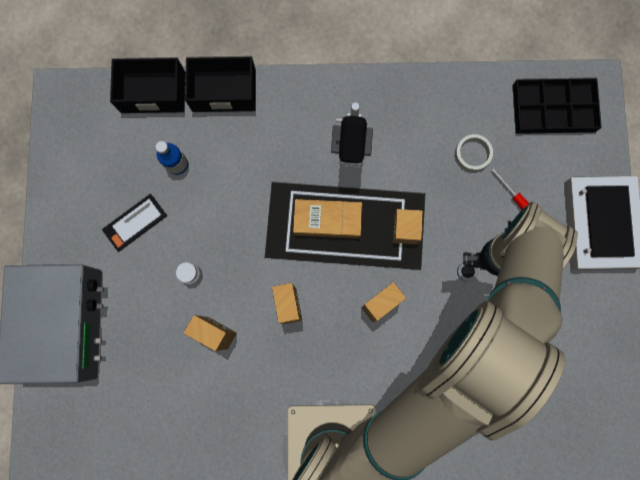

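The carton lies flat at z≈49 over y −80 to 86, inside the outline whose end edge is near y=98. The fingertips are over the button at (467,268). Now I'll press it.

move_arm(
  steps=[
    [0,0,0,-0.003,0.001,-0.04,0],
    [0,0,0,0,0,-0.04,0],
    [0,0,0,0,0,-0.04,0],
    [0,0,0,0,0,-0.012,0],
    [0,0,0,0,0,0,0],
  ],
)

```text
clock: 6.7
eef_pos: [409.5, -331.4, 34.3]
tool_rot: [3.141, -0.001, 3.079]
force: [-0.0, 0.6, -0.1]
width: -0.2
gripper_force: 0.0
```

move_arm(
  steps=[
    [0,0,0,0,0,-0.006,0],
    [0,0,0,0,0,-0.006,0],
    [0,0,0,0,0,-0.004,0],
    [0,0,0,0,0,-0.002,0],
    [0,0,0,0,0,0,0],
  ],
)

```text
clock: 7.2
eef_pos: [410.4, -332.3, 16.9]
tool_rot: [-3.14, 0.002, 3.079]
force: [1.4, -0.7, 3.6]
width: -0.0
gripper_force: 2.1
```

move_arm(
  steps=[
    [0,0,0,0,0,-0.001,0],
    [0,0,0,0,0,-0.001,0],
    [0,0,0,0,0,0,0],
  ],
)

```text
clock: 7.5
eef_pos: [410.4, -332.4, 15.9]
tool_rot: [-3.14, 0.003, 3.079]
force: [-0.0, 0.6, 14.9]
width: -0.1
gripper_force: 7.5
```

It has bottomed out: 14.9 N, with 5 N needed. I'll release it and withdraw.

move_arm(
  steps=[
    [0,0,0,0,0,0.01,0],
    [0,0,0,0,0,0.03,0],
    [0,0,0,0,0,0.04,0],
    [0,0,0,0,0,0.04,0],
    [0,0,0,0,0,0,0],
  ],
)

```text
clock: 8.0
eef_pos: [411.0, -333.0, 138.7]
tool_rot: [-3.138, 0.006, 3.078]
force: [1.2, -0.6, 0.9]
width: -0.4
gripper_force: 0.0
```

```bash
python3 look.py s5.png
```

```text
[ 409.89910627 -332.05407664  136.45853715] [-0.00363582 -0.65232772  0.05623103] 8.05
```

View pics/s5.png

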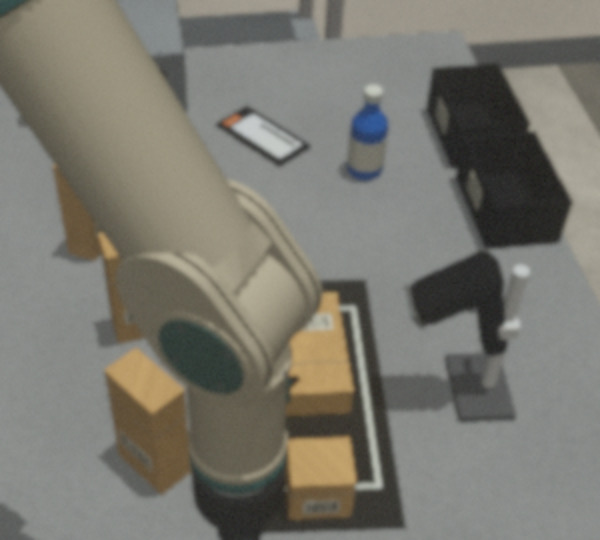

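The arm hides the near half of the view. The carton (320,350) and small carton (322,475) that still show haven't moved, and the arm is clear of the button. I'm handing in.

```bash
python3 -c "
from cell import ctrl; print(ctrl.finish_job())"
```

```text
the job is handed in; nothing more can be done
None
```

The carton was tipped over and lies flat inside the outline, then the button was pressed to its stop (14.9 N) and released; no other object moved in the views I checked, and the job was handed in at about 8 s.

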